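# Reset the sugar-cube dispenser

## Task

Reset the sugar-cube dispenser with a fingertip: push its white sliding shutter fully open by the blue thumb cup, reach down into the well this uncovers and press the sunken orange key to the bottom for a good second, then let the key come up and push the shutter fully closed again. Nothing needs to be gripped or lifted; leave the tea glasses, the pot and its lid, and the trays where they stand.

Things in the scene. Friction and masses are not known exactly. Their poses are not given: they have to be found in the camera images.
- dispenser: grey sugar-cube dispenser, fixed; housing 120 mm along its x, 220 along its y; its top (deck) 70 mm above the counter. Origin: centre of its underside; z up, y the way the shutter opens, x to its back. A clear hopper, 47 mm square, 145 mm high, stands at x = 85, y = 75 mm. The well is at x = 0, y = -55 mm. Rails 5 mm high run along y at x = +-36 mm.
- well_mouth (a point): centre of the mouth of the square well in the deck, at deck height (70 mm above the counter). The well is 46 x 46 mm, sides along the dispenser's x and y, 34 mm deep; the shut fingers fit in. The closed shutter covers it.
- key_top (a point): centre of the top of the round orange key (36 mm across) in the middle of the well; at rest its top is 16 mm below the deck. It goes straight down 8 mm and springs back when let go.
- key (a joint): travel of the sunken key in m: 0 up, 0.008 fully pressed. Spring: starts to move at 2 N, fully down at 6 N, where it meets a hard stop.
- thumb_cup (a point): centre of the floor of the square blue thumb cup on the white shutter, moving with it. Floor 75 mm above the counter; inside 42 x 42 mm (sides along the dispenser's x and y), walls 14 mm high above the floor, 5 mm thick. Shut fingers put into it can push the shutter either way. Shutter closed, it is 57.5 mm from the well's centre towards the dispenser's +y.
- shutter (a joint): travel of the white shutter in m along the dispenser's +y: 0 closed (well covered), 0.070 fully open (well clear), hard stops at both ends. May start partly open; stays where left; about 1.5 N of friction. Plate 64 mm wide, 4 mm thick, top 75 mm above the counter, from 32 mm on the -y side of the well's centre (closed) to 84 mm on the +y side.
- glass0_mid (a point): clear tulip-shaped tea glass, loose, 86 mm tall, 58 mm across the rim, 52 mm across the foot, upright; this point is on its axis 43 mm above its foot. A bystander
- glass1_mid (a point): clear tulip-shaped tea glass, loose, 86 mm tall, 58 mm across the rim, 52 mm across the foot, upright; this point is on its axis 43 mm above its foot. A bystander
- glass2_mid (a point): clear tulip-shaped tea glass, loose, 86 mm tall, 58 mm across the rim, 52 mm across the foot, upright; this point is on its axis 43 mm above its foot. A bystander
- glass3_mid (a point): clear tulip-shaped tea glass, loose, 86 mm tall, 58 mm across the rim, 52 mm across the foot, upright; this point is on its axis 43 mm above its foot. A bystander
- tray_alu: brushed aluminium tray, loose, 300 x 220 x 22 mm, lower of the two stacked trays; origin at the centre of its underside. A bystander
- tray_white: white plastic tray, loose, 270 x 190 x 26 mm, standing in the aluminium tray; origin at the centre of its underside. A bystander
- pot: blue ceramic pot, loose, 172 mm across, 95 mm high, two ear handles (228 mm over them along its y); origin at the centre of its underside. A bystander
- lid: red hard silicone lid, loose, 180 mm across, lying on the pot, with a knob up to 29 mm above its underside (124 mm above the counter); origin at the centre of its underside. A bystander
Mind the look-alikes: they are no part of the job. What is shaped like the part that bears glass0_mid but green or yellow is not meant.

How it is judged:
By the outcome, as a careful person would: the job done as asked, in the order asked, and still so for the second after the job is handed in, with the robot touching nothing.
It also fails if it takes over 58 s, if anything falls off the work surface, if the arm or the gripper's body presses on something with over 40 N, if the wrist force passes 120 N, or if a joint passes its speed limit or range.

## Robot

A 7-joint arm with a two-finger parallel gripper is mounted at the origin on the work surface. World frame = base frame: x ahead of the robot, y to its left, z up, the work surface at z = 0. Lengths are in m, angles in degrees, forces in N, time in s.
With the tool pointing down it reaches from about 0.425 to 0.875 m from the base axis. Payload 4.7 kg.
Tool frame: the origin (TCP) lies where the fingers leave the gripper's body, on its centre line; the fingertips stand 70 mm ahead of it and the grasp point (between the pads) lies 51 mm ahead of it (env.tip_reach is the distance from the TCP to the fingertips, in m); z points along the fingers, x is the direction in which the jaws open and shut, and the axes are right-handed (so a half turn about z gives the same grasp; the last joint's range is limited). The gripper opens to 87 mm and grips with 3 to 60 N. Pads are 19 mm wide; open, the fingers measure 117 mm over their backs; the gripper's body (75 mm by 190 mm) begins 51 mm behind the grasp point.
Start: joints at [-76.083, 18.392, -4.016, 83.108, 1.295, 78.541, -3.26], TCP at [0.147, 0.633, 0.292] pointing down, gripper open.
Joint ranges: [-163.93, 163.93], [-17.29, 119.83], [-79.2, 71.16], [3.27, 140.29], [-89.18, 269.18], [5.43, 117.66], [-154.24, 154.24]. Speed limits (degrees/s): [147.25, 147.25, 180, 180, 180, 180, 180].

## Interface

Orientations are given as [roll, pitch, yaw] about the fixed x, y, z axes, in that order (R = Rz(yaw) Ry(pitch) Rx(roll)).
In Python, from cell import env, optics, order gives the robot as it stands.
- The arm moves only by the shell command python3 -m creep 'ROWS' [FORCE]. ROWS is JSON, a list of rows, each a list of 7 numbers: the shift along the tool's x, y, z in cm, then the turn, a rotation vector about the tool's x, y, z in rad, then the opening, from 0 (shut) to 1 (fully open). A call has 1 to 20 rows; each row shifts and turns the pose as measured when the row begins, along the tool's axes as they then stand; what a row does not reach is not made up. A row lasts 1/10 s, in which the tool goes at most 50 mm and 8.59 degrees, less where a joint would pass 70% of its speed; a pose out of reach is approached as far as the arm can. A call with a gripper value outside its range is refused whole. The fingers move at their own pace and stop on an object; FORCE is the grip in N (left out, the last holds). Time passes only in rows, so rows that do not move let the fingers close. It gives the time, the measured TCP pose, the force and the opening at its end, in the units of the state.
- env.get_obs(): the state, without advancing time (a new reading comes with each control period).
- optics.read_camera(name): name is "scene" or "top"; returns a dict with "frame" (420x560x3 uint8, blue, green, red), "z_map" (420x560 float32, m along the optical axis (not along the pixel's ray), 0 where there is no reading), "fx", "fy", "cx", "cy" (pixels), "distortion" ([k1, k2, p1, p2, k3] as OpenCV has them; the pictures are not rectified), "R" (3x3) and "t" (3): a world point X has camera coordinates R X + t. Camera axes: x right, y down, z forward; pixel columns grow to the right and rows downward; lengths in m; the calibration is good to about 2 mm. A picture is of the moment at which its call begins.
- order.sign_off(): hands the job in, once; it reports no verdict.
The state is a dict: "time_s": time; "qpos": joint angles; "joint_velocities": joint speeds; "effort": joint torques, N m; "tool_pos": TCP position; "tool_rot": TCP orientation; "force": force on the tool from outside, world axes, zero at the start; "wrist_torque": the same for the moment, N m; "grip_width": finger opening in m.
Only numpy, scipy, OpenCV 4.12 (cv2) and the standard library are available. Lean on these libraries where they do the work, as an engineer would, in place of code of your own. Each camera call takes 0.05 s, during which the arm holds its last target. There are 200 camera calls.

## Working session

There is one attempt and no reset: what is moved stays moved. The work goes in short steps, Python scripts to look and compute and a shell command to move; the robot and the scene stay as the last step left them, time stands still between calls to the robot, and variables do not carry over. Pictures are saved under pics/ and viewed, on a budget of 10 in all, crops included, one or two more only if the job needs it, and the job is handed in when it is done.

```bash
mkdir -p pics; ls; python3 - <<'E'
from cell import env,optics,order
import cv2,numpy as np
o=env.get_obs();print({k:np.round(v,3) for k,v in o.items()})
for n in("scene","top"):
    c=optics.read_camera(n);cv2.imwrite(f"pics/{n}0.png",c["frame"]);print(n,c["fx"],c["cx"],c["distortion"],-c["R"].T@c["t"])
E
```

```text
pics
{'time_s': np.float64(0.0), 'qpos': array([-76.082,  18.438,  -4.017,  83.176,   1.295,  78.542,  -3.259]), 'joint_velocities': array([ 0.056,  0.082,  0.002, -0.005, -0.017,  0.063,  0.004]), 'effort': array([-0.0000e+00, -4.9129e+01, -4.0400e-01, -3.1252e+01, -6.4000e-02,
        4.4000e-02,  0.0000e+00]), 'tool_pos': array([0.147, 0.633, 0.291]), 'tool_rot': array([1.79995e+02, 1.11000e-01, 7.68940e+01]), 'force': array([-0.453, -0.091, -0.042]), 'wrist_torque': array([-0.027,  0.003,  0.   ]), 'grip_width': np.float64(0.087)}
scene 542.1794471938417 280.45873392249484 [-0.18789409  0.          0.          0.          0.        ] [ 1.21464368 -1.10900798  1.15995275]
top 380.6689476804958 273.588918000855 [-0.07403632  0.          0.          0.          0.        ] [0.45289086 0.00656481 1.07448792]
```

View pics/scene0.png

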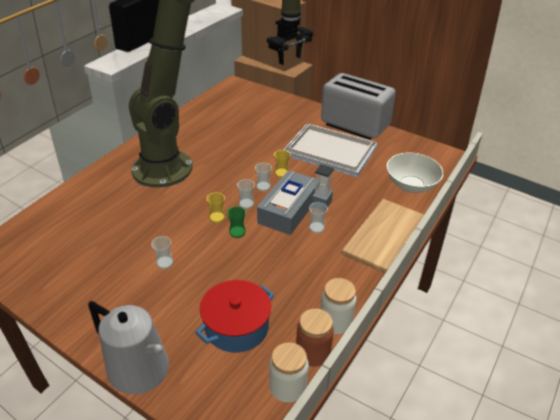

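View pics/top0.png

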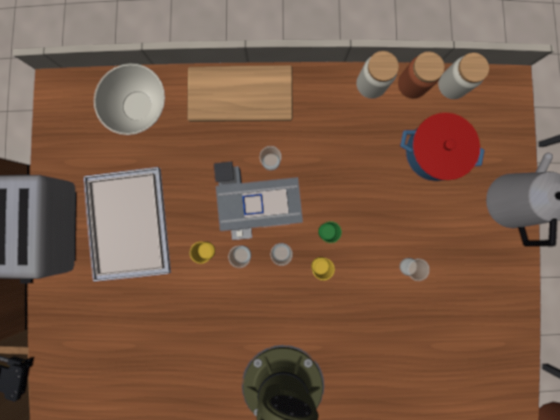

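The scene view shows the dispenser at (290,200) with the blue cup at (291,188). The top view shows it at (259,203), cup at (253,204), and the dark hopper at (228,173), so dispenser +y runs to image left (world +y). The pot, trays and glasses stand clear of it. Look-alikes are the green and yellow glasses at (330,232), (322,268) and (202,252). Next I'll measure and take a close crop.

```bash
cat > h.py <<'E'
from cell import env,optics,order
import cv2,numpy as np
def ray(c,uv,z):
    K=np.array([[c["fx"],0,c["cx"]],[0,c["fy"],c["cy"]],[0,0,1]])
    p=cv2.undistortPoints(np.float32(uv).reshape(-1,1,2),K,np.array(c["distortion"])).reshape(-1,2)
    d=np.c_[p,np.ones(len(p))]@c["R"]; o=-c["R"].T@c["t"]
    return o+d*((z-o[2])/d[:,2])[:,None]
def blue(c,roi):
    x0,y0,x1,y1=roi; h=cv2.cvtColor(c["frame"],cv2.COLOR_BGR2HSV)
    m=cv2.inRange(h,(105,120,40),(130,255,255)); k=np.zeros_like(m);k[y0:y1,x0:x1]=m[y0:y1,x0:x1]
    cs=cv2.findContours(k,cv2.RETR_EXTERNAL,cv2.CHAIN_APPROX_NONE)[0]
    return max(cs,key=cv2.contourArea)
E
python3 - <<'E'
from h import *
ims=[]
for n,roi,r2 in(("top",(210,170,305,235),(195,150,345,280)),("scene",(255,165,335,235),(200,130,350,260))):
    c=optics.read_camera(n); q=blue(c,roi); b=cv2.minAreaRect(q); pts=cv2.boxPoints(b)
    print(n,b,"centre@0.089",ray(c,b[0],.089).round(4)); print(ray(c,pts,.089).round(4))
    x0,y0,x1,y1=r2; ims.append(cv2.resize(c["frame"][y0:y1,x0:x1],None,fx=2.66*1.0,fy=2.66*1.5,interpolation=cv2.INTER_CUBIC))
    if n=="top":
        f=c["frame"]; K=np.array([[c["fx"],0,c["cx"]],[0,c["fy"],c["cy"]],[0,0,1]])
        # deck points by height from depth
        v,u=np.mgrid[150:250,200:320]; z=c["z_map"][150:250,200:320]
        p=cv2.undistortPoints(np.float32(np.stack([u,v],-1)).reshape(-1,1,2),K,np.array(c["distortion"])).reshape(-1,2)
        P=(np.c_[p,np.ones(len(p))]*z.reshape(-1,1)-c["t"])@c["R"]
        m=((P[:,2]>.06)&(P[:,2]<.095)).reshape(u.shape).astype(np.uint8)
        m=cv2.morphologyEx(m,cv2.MORPH_OPEN,np.ones((7,7)))
        q=max(cv2.findContours(m,0,1)[0],key=cv2.contourArea); b=cv2.minAreaRect(q+np.array([200,150]))
        w=ray(c,cv2.boxPoints(b),.07); print("deck",b,w.round(4),w.mean(0).round(4))
        H=(P[:,2]>.12)&(z.ravel()>0); print("tall",H.sum(),P[H].mean(0) if H.any() else 0, P[H,2].max() if H.any() else 0)
cv2.imwrite("pics/crop1.png",np.hstack(ims))
E
```

```text
top ((243.44618225097656, 205.0692596435547), (16.124515533447266, 1.1163126230239868), 82.87498474121094) centre@0.089 [[0.5042 0.0992 0.089 ]]
[[0.5249 0.1033 0.089 ]
 [0.5252 0.1004 0.089 ]
 [0.4836 0.0952 0.089 ]
 [0.4832 0.0981 0.089 ]]
deck ((258.4917907714844, 203.42193603515625), (45.22382736206055, 83.0673828125), 83.9909896850586) [[ 0.5582  0.1774  0.07  ]
 [ 0.5803 -0.0422  0.07  ]
 [ 0.4611 -0.054   0.07  ]
 [ 0.4387  0.1644  0.07  ]] [0.5096 0.0614 0.07  ]
tall 359 [0.58602966 0.143776   0.14355895] 0.14815811074607704
scene ((291.3999938964844, 186.80001831054688), (17.708755493164062, 12.016655921936035), 18.434947967529297) centre@0.089 [[0.508  0.0715 0.089 ]]
[[0.4887 0.0404 0.089 ]
 [0.4662 0.0981 0.089 ]
 [0.5276 0.1031 0.089 ]
 [0.5482 0.046  0.089 ]]
```

View pics/crop1.png

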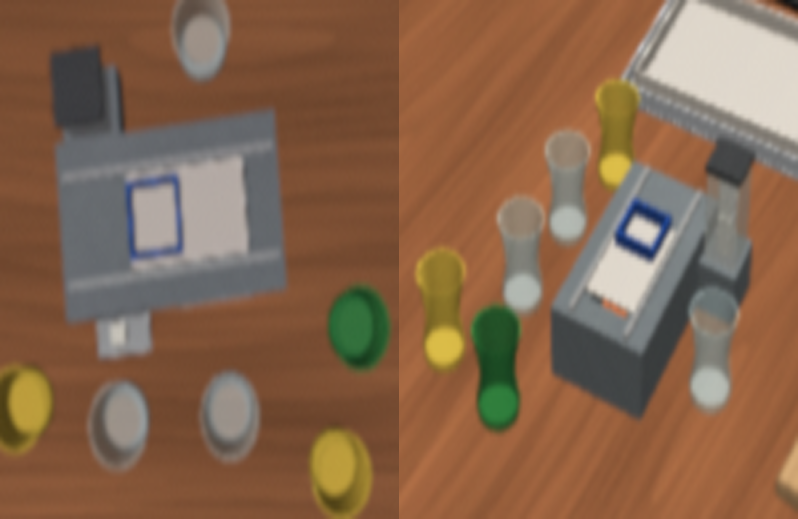

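The crop shows the cup at top pixel (252.6,204.4), with orange just visible at the shutter's -y end, so the shutter is partly open. It carries the only blue square cup, next to the hopper. I read the dispenser yaw as about 5.75° and its centre as (0.510, 0.061). I'll shut the fingers, swing in clear of the toaster and start turning.

```bash
python3 -m creep '[[-2.4,2.5,-0.4,0,0,0,0],[-2.4,2.5,-0.4,0,0,0,0],[-2.4,2.5,-0.4,0,0,0,0],[-2.4,2.5,-0.4,0,0,0,0],[-2.4,2.5,-0.4,0,0,0,0],[-2.4,2.5,-0.4,0,0,0,0],[-2.4,2.5,-0.4,0,0,0,0],[-2.4,2.5,-0.4,0,0,0,0],[0,0,0,0,0,-0.11,0],[0,0,0,0,0,-0.11,0],[0,0,0,0,0,-0.11,0],[0,0,0,0,0,0,0]]'
cat >> h.py <<'E'
C=np.array([.5096,.0614]);a=np.radians(5.75);X=np.array([np.cos(a),np.sin(a)]);Y=np.array([-X[1],X[0]])
def disp(p): p=np.asarray(p)[...,:2]-C; return (np.stack([p@X,p@Y],-1)*1000).round(1)
def go(y,x=0):
    "shift in tool axes, cm, to dispenser point (x,y) mm; yaw error"
    o=env.get_obs(); t=np.array(o["tool_pos"]); g=C+X*x/1e3+Y*y/1e3-t[:2]
    from scipy.spatial.transform import Rotation as R
    M=R.from_euler("xyz",o["tool_rot"],degrees=True).as_matrix()
    print("t",o["time_s"],"tip",disp(t),"tipz mm",round((t[2]-.07)*1e3,1),"rot",np.round(o["tool_rot"],2),"F",np.round(o["force"],1))
    print("shift cm",(M.T@np.r_[g,0]*100).round(2))
E
python3 - <<'E'
from h import *
c=optics.read_camera("top");print("cup",disp(ray(c,[252.6,204.4],.08)),"plate -y end",disp(ray(c,[288.2,203],.075)))
f=c["frame"];h=cv2.cvtColor(f,cv2.COLOR_BGR2HSV);m=cv2.inRange(h,(100,90,40),(130,255,255))[190:220,238:268]
v,u=np.nonzero(m);uv=np.c_[u+238,v+190];print(len(u),disp(ray(c,[uv.min(0),uv.max(0)],.085)),disp(ray(c,(uv.min(0)+uv.max(0))/2,.085)))
go(2.5)
E
```

```text
time_s: 1.4
tool_pos: [0.3042, 0.3891, 0.3218]
tool_rot: [-179.8, 0.2, 96.4]
force: [-0.9, -0.4, 0.4]
grip_width: 0.0023
cup [[-1.8 14.9]] plate -y end [[ -7.5 -78.3]]
50 [[ 27.9  39.4]
 [-29.5  -7.2]] [[-0.9 16. ]]
t 1.45 tip [-171.5  346.6] tipz mm 251.8 rot [-179.82    0.21   96.27] F [ 0.1 -1.  -1. ]
shift cm [-34.57  16.83   0.07]
```

```bash
python3 -m creep '[[-3.3,1.7,0,0,0,0,0],[-3.3,1.7,0,0,0,0,0],[-3.3,1.7,0,0,0,0,0],[-3.3,1.7,0,0,0,0,0],[-3.3,1.7,0,0,0,0,0],[-3.3,1.7,0,0,0,0,0],[-3.3,1.7,0,0,0,0,0],[-3.3,1.7,0,0,0,0,0],[-3.3,1.7,0,0,0,0,0],[-3.3,1.7,0,0,0,0,0],[0,0,2.5,0,0,0,0],[0,0,2.5,0,0,0,0],[0,0,2.5,0,0,0,0],[0,0,2.5,0,0,0,0],[0,0,2.5,0,0,0,0],[0,0,1.3,0,0,0,0],[0,0,0,0,0,0,0]]'
python3 - <<'E'
from h import *
go(15,-1)
c=optics.read_camera("scene")
cv2.imwrite("pics/s2.png",cv2.resize(c["frame"][130:250,230:350],(600,600),interpolation=cv2.INTER_CUBIC))
E
```

```text
time_s: 3.15
tool_pos: [0.5139, 0.068, 0.1798]
tool_rot: [179.9, 0.2, 94.0]
force: [-0.7, 0.2, -0.1]
grip_width: 0.0005
t 3.15 tip [4.9 6.1] tipz mm 109.8 rot [179.88   0.2   94.02] F [-0.7  0.2 -0.1]
shift cm [ 0.87 -0.62 -0.  ]
```

View pics/s2.png

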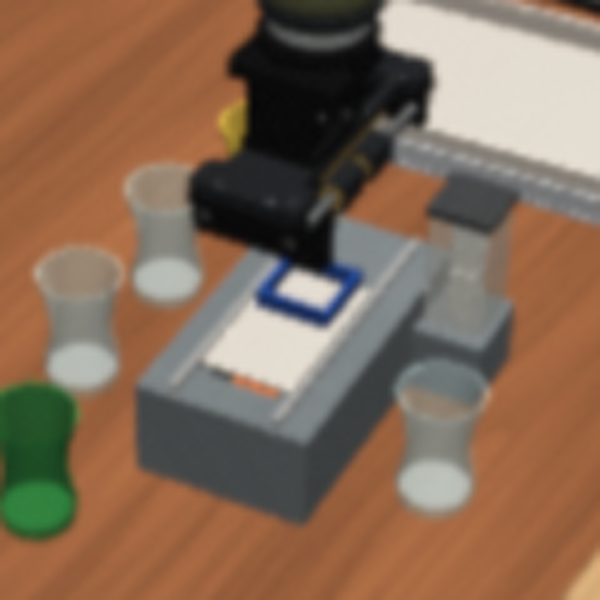

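The tip is above the cup, short by 8 mm in y and off 6 mm in x. I'll correct that and descend gently.

```bash
python3 -m creep '[[0.8,-0.6,0,0,0,-0.03,0],[0,0,0,0,0,0,0],[0,0,0,0,0,0,0]]'; python3 - <<'E'
from h import *
go(14,-1)
E
python3 -m creep '[[0,0,0.7,0,0,0,0],[0,0,0.7,0,0,0,0],[0,0,0.3,0,0,0,0],[0,0,0.3,0,0,0,0],[0,0,0.3,0,0,0,0],[0,0,0,0,0,0,0]]'
python3 - <<'E'
from h import *
go(14,-1)
c=optics.read_camera("scene")
cv2.imwrite("pics/s3.png",cv2.resize(c["frame"][150:230,250:330],(600,600),interpolation=cv2.INTER_CUBIC))
E
```

```text
time_s: 3.5
tool_pos: [0.5091, 0.0771, 0.1839]
tool_rot: [179.5, 0.1, 95.9]
force: [1.7, -0.7, 0.2]
grip_width: 0.0003
t 3.5 tip [ 1.1 15.7] tipz mm 113.9 rot [1.7953e+02 1.0000e-01 9.5880e+01] F [ 1.7 -0.7  0.2]
shift cm [-0.17 -0.21 -0.  ]
time_s: 4.1
tool_pos: [0.51, 0.0772, 0.1601]
tool_rot: [179.4, 0.1, 95.9]
force: [-0.8, -0.3, 0.5]
grip_width: 0.0008
t 4.1 tip [ 2.  15.7] tipz mm 90.1 rot [1.794e+02 6.000e-02 9.586e+01] F [-0.8 -0.3  0.5]
shift cm [-0.17 -0.3  -0.  ]
```

View pics/s3.png

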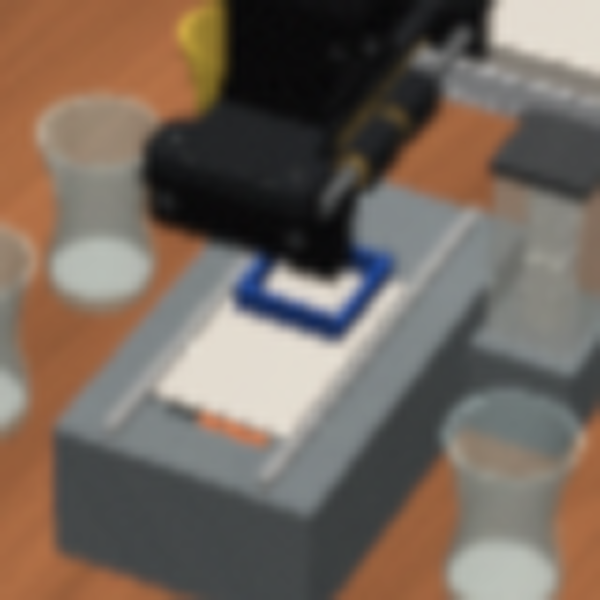

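The tip is at rim height over the cup, but it looks biased toward the back (+y) wall. I'll check using the rim's diagonal corners at crop (237,290) and (392,258), cast at rim height.

```bash
python3 - <<'E'
from h import *
c=optics.read_camera("scene")
q=blue(c,(270,170,310,200))[:,0,:]
d=q@np.array([1,0]); 
print("L",q[d==d.min()].tolist(),"R",q[d==d.max()].tolist())
w=ray(c,[[281.6,188.5],[302.3,184.4]],.089);print(disp(w),disp(w.mean(0)))
# tip as measured: project to image for comparison
t=np.array(env.get_obs()["tool_pos"])
K=np.array([[c["fx"],0,c["cx"]],[0,c["fy"],c["cy"]],[0,0,1]])
o=[0,0,-.07];pts=[np.r_[t[:2]+X*i/1e3+Y*j/1e3,t[2]-.07] for i,j in((-9.5,-15),(9.5,-15),(-9.5,15),(9.5,15))]
p=cv2.projectPoints(np.array(pts),cv2.Rodrigues(c["R"])[0],c["t"],K,np.array(c["distortion"]))[0][:,0]
print(((p-[250,150])*7.5).round())
E
```

```text
L [[282, 187], [282, 188], [282, 189], [282, 190]] R [[301, 186], [301, 185], [301, 184]]
[[-24.3 -12.5]
 [ 25.   38.2]] [ 0.3 12.9]
[[287. 281.]
 [327. 294.]
 [318. 243.]
 [357. 256.]]
```

```bash
python3 -m creep '[[-0.4,-0.2,0,0.01,0,0,0],[0,0,0,0,0,0,0],[0,0,0.4,0,0,0,0],[0,0,0.4,0,0,0,0],[0,0,0.3,0,0,0,0],[0,0,0,0,0,0,0]]'; python3 - <<'E'
from h import *
go(12.5,0)
E
```

```text
time_s: 4.8
tool_pos: [0.5089, 0.0726, 0.149]
tool_rot: [179.9, 0.0, 95.8]
force: [-0.1, 0.5, 0.2]
grip_width: 0.0004
t 4.8 tip [ 0.4 11.2] tipz mm 79.0 rot [1.7993e+02 4.0000e-02 9.5840e+01] F [-0.1  0.5  0.2]
shift cm [ 0.13 -0.04 -0.  ]
```

The tip is in the cup at 79 mm with no contact. Now I'll push open.

```bash
python3 -m creep '[[0.8,0,0,0,0,0,0],[0.8,0,0,0,0,0,0],[0.8,0,0,0,0,0,0],[0.8,0,0,0,0,0,0],[0.8,0,0,0,0,0,0],[0.8,0,0,0,0,0,0],[0.5,0,0,0,0,0,0],[0.4,0,0,0,0,0,0]]'; python3 - <<'E'
from h import *
go(72.5,0)
E
```

```text
time_s: 5.6
tool_pos: [0.5027, 0.1329, 0.1489]
tool_rot: [179.9, 0.2, 95.8]
force: [-0.0, -1.9, 0.0]
grip_width: 0.0003
t 5.6 tip [ 0.3 71.8] tipz mm 78.9 rot [179.94   0.19  95.84] F [-0.  -1.9  0. ]
shift cm [ 0.07 -0.03 -0.  ]
```

```bash
python3 -m creep '[[0.4,0,0,0,0,0,0],[0.4,0,0,0,0,0,0],[0.4,0,0,0,0,0,0]]'; python3 -m creep '[[0.3,0,0,0,0,0,0],[0.3,0,0,0,0,0,0]]';python3 -m creep '[[0.3,0,0,0,0,0,0],[0.3,0,0,0,0,0,0]]'; python3 - <<'E'
from h import *
go(72.5,0)
E
```

```text
time_s: 5.9
tool_pos: [0.5014, 0.1457, 0.1489]
tool_rot: [179.9, 0.2, 95.8]
force: [1.0, -0.9, 0.1]
grip_width: 0.0007
time_s: 6.1
tool_pos: [0.5013, 0.1473, 0.1488]
tool_rot: [180.0, 0.6, 95.7]
force: [0.0, -8.4, 3.3]
grip_width: 0.0005
time_s: 6.3
tool_pos: [0.5013, 0.1478, 0.1489]
tool_rot: [-179.9, 1.1, 95.5]
force: [-0.0, -7.3, 2.3]
grip_width: 0.0005
t 6.3 tip [ 0.4 86.8] tipz mm 78.9 rot [-179.92    1.06   95.51] F [-0.  -7.3  2.3]
shift cm [-1.43 -0.04  0.03]
```

It hit the stop: force is 8 N and the tip is at 86.8, which is 72.5 plus about 14 mm of slack. I'll back off to the cup centre, lift, move toward the well and look.

```bash
python3 -m creep '[[-0.7,0,0,0,0,0,0],[-0.7,0,0,0,0,0,0],[0,0,-1.5,0,0,0,0],[0,0,-1.5,0,0,0,0],[0,0,-1.5,0,0,0,0],[-3.2,0,0,0,0,0,0],[-3.2,0,0,0,0,0,0],[-3.2,0,0,0,0,0,0],[-3.2,0,0,0,0,0,0],[0,0,0,0,0,0,0]]'; python3 - <<'E'
from h import *
go(-55,0)
c=optics.read_camera("scene")
q=blue(c,(270,150,330,200))[:,0,:];print(q.min(0),q.max(0))
h=cv2.cvtColor(c["frame"],cv2.COLOR_BGR2HSV);m=cv2.inRange(h,(3,150,120),(14,255,255));m[:185]=0;m[215:]=0;m[:,:265]=0;m[:,310:]=0
v,u=np.nonzero(m);print(len(u),u.min(),u.max(),v.min(),v.max(),disp(ray(c,[[u.mean(),v.mean()]],.054)))
cv2.imwrite("pics/s4.png",cv2.resize(c["frame"][150:230,250:330],(600,600),interpolation=cv2.INTER_CUBIC))
E
```

```text
time_s: 7.3
tool_pos: [0.5155, 0.0064, 0.1984]
tool_rot: [179.9, 0.5, 95.8]
force: [0.3, 0.3, -0.1]
grip_width: 0.0001
t 7.3 tip [  0.3 -55.3] tipz mm 128.4 rot [179.86   0.48  95.78] F [ 0.3  0.3 -0.1]
shift cm [ 0.03 -0.03 -0.  ]
[290 171] [308 184]
43 265 308 193 214 [[ -2.4 -47.5]]
```

View pics/s4.png

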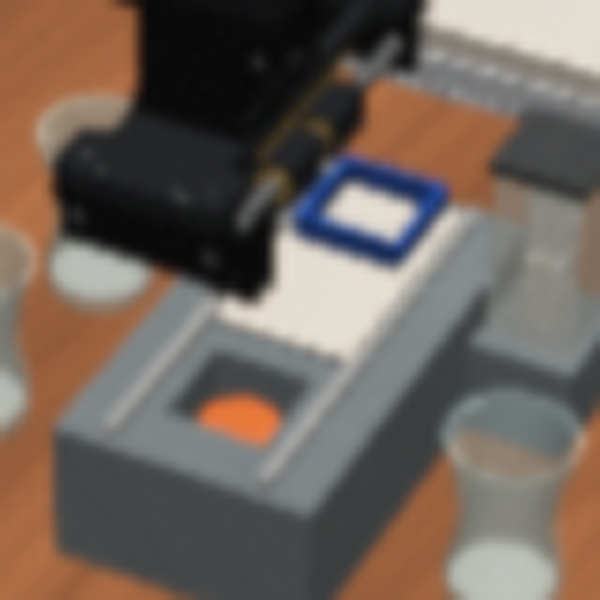

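The well is fully uncovered, with its mouth centre at about crop (243,396) and the orange key at (240,420). I'll check the mouth centre, then descend to just above the key.

```bash
python3 - <<'E'
from h import *
c=optics.read_camera("scene");print(disp(ray(c,np.array([[168,407],[222,352],[318,375],[265,445],[243,395]])/7.5+[250,150],.07)))
E
python3 -m creep '[[0,0,1.5,0,-0.008,0,0],[0,0,1.5,0,0,0,0],[0,0,1.2,0,0,0,0],[0,0,0,0,0,0,0]]'; python3 - <<'E'
from h import *
go(-55,0)
E
```

```text
[[-24.1 -75.9]
 [-20.9 -32.7]
 [ 22.1 -27.3]
 [ 22.9 -78.7]
 [  0.1 -54.1]]
time_s: 7.8
tool_pos: [0.5156, 0.0172, 0.1548]
tool_rot: [179.8, 0.6, 96.5]
force: [0.3, -0.2, -0.9]
grip_width: 0.0007
t 7.8 tip [  1.5 -44.6] tipz mm 84.8 rot [179.8    0.56  96.51] F [ 0.3 -0.2 -0.9]
shift cm [-1.04 -0.16  0.01]
```

```bash
python3 -m creep '[[-1.0,-0.2,0,0,0,0.012,0],[0,0,0,0,0,0,0],[0,0,0,0,0,0,0]]'; python3 - <<'E'
from h import *
go(-55,0)
E
```

```text
time_s: 8.1
tool_pos: [0.5151, 0.0075, 0.1557]
tool_rot: [179.8, 0.5, 95.9]
force: [0.1, 0.2, -0.4]
grip_width: 0.0007
t 8.1 tip [  0.1 -54.1] tipz mm 85.7 rot [179.75   0.53  95.88] F [ 0.1  0.2 -0.4]
shift cm [-0.09 -0.01  0.  ]
```

```bash
python3 -m creep '[[0,0,0.8,0,0,0,0],[0,0,0.8,0,0,0,0],[0,0,0.6,0,0,0,0],[0,0,0.4,0,0,0,0],[0,0,0.3,0,0,0,0]]'; python3 -m creep '[[0,0,0.3,0,0,0,0],[0,0,0.3,0,0,0,0],[0,0,0.2,0,0,0,0]]';python3 - <<'E'
from h import *
go(-55,0)
E
```

```text
time_s: 8.6
tool_pos: [0.5159, 0.0073, 0.1252]
tool_rot: [179.6, 0.5, 95.9]
force: [-0.8, -0.3, 0.0]
grip_width: 0.0004
time_s: 8.9
tool_pos: [0.516, 0.0073, 0.1171]
tool_rot: [179.7, 0.5, 95.9]
force: [-2.2, 0.8, 5.2]
grip_width: 0.0001
t 8.9 tip [  1.  -54.5] tipz mm 47.1 rot [179.68   0.47  95.87] F [-2.2  0.8  5.2]
shift cm [-0.05 -0.1  -0.  ]
```

```bash
python3 -m creep '[[0,0,0.3,0,0,0,0],[0,0,0.4,0,0,0,0],[0,0,0.4,0,0,0,0]]'; python3 -m creep '[[0,0,0.4,0,0,0,0],[0,0,0.4,0,0,0,0],[0,0,0.4,0,0,0,0],[0,0,0.4,0,0,0,0],[0,0,0.4,0,0,0,0]]'; python3 -m creep '[[0,0,0.4,0,0,0,0],[0,0,0.4,0,0,0,0],[0,0,0.4,0,0,0,0],[0,0,0.4,0,0,0,0],[0,0,0.4,0,0,0,0],[0,0,0.4,0,0,0,0],[0,0,0.4,0,0,0,0],[0,0,0.4,0,0,0,0],[0,0,0.4,0,0,0,0],[0,0,0.4,0,0,0,0]]'; python3 - <<'E'
from h import *
go(-55,0)
E
```

```text
time_s: 9.2
tool_pos: [0.5166, 0.0069, 0.1156]
tool_rot: [179.9, 0.1, 95.8]
force: [-16.6, -1.5, 39.5]
grip_width: 0.001
time_s: 9.7
tool_pos: [0.5171, 0.006, 0.1157]
tool_rot: [-179.7, -0.6, 95.8]
force: [-13.9, -0.8, 35.1]
grip_width: 0.0007
time_s: 10.7
tool_pos: [0.5181, 0.0042, 0.1157]
tool_rot: [-179.1, -2.2, 95.6]
force: [-13.1, -1.5, 33.4]
grip_width: 0.0002
t 10.7 tip [  2.7 -57.7] tipz mm 45.7 rot [-179.06   -2.19   95.6 ] F [-13.1  -1.5  33.4]
shift cm [ 0.27 -0.27  0.01]
```

The key was bottomed (tip 45.7 mm, 33–39 N) for over 1.5 s. I'll lift out.

```bash
python3 -m creep '[[0,0,-0.5,0,0,0,0],[0.1,-0.1,-1,0,0,0,0],[0,0,-1.5,0,0,0,0],[0,0,-1.5,0,0,0,0],[0,0,-1.5,0,0,0,0],[0,0,-1.5,0,0,0,0],[0,0,0,0,0,0,0]]'; python3 - <<'E'
from h import *
from scipy.spatial.transform import Rotation as R
go(72.5,0)
M=R.from_euler("xyz",env.get_obs()["tool_rot"],degrees=True);G=R.from_euler("xyz",[180,0,95.75],degrees=True)
print("turn",(M.inv()*G).as_rotvec().round(3))
c=optics.read_camera("scene")
cv2.imwrite("pics/s5.png",cv2.resize(c["frame"][150:230,250:330],(600,600),interpolation=cv2.INTER_CUBIC))
E
```

```text
time_s: 11.4
tool_pos: [0.5191, 0.0023, 0.1955]
tool_rot: [-179.3, -2.2, 95.6]
force: [-0.5, -0.4, 0.1]
grip_width: 0.0007
t 11.4 tip [  3.5 -59.8] tipz mm 125.5 rot [-179.27   -2.21   95.57] F [-0.5 -0.4  0.1]
shift cm [13.22 -0.39  0.52]
turn [-0.013 -0.039 -0.003]
```

View pics/s5.png

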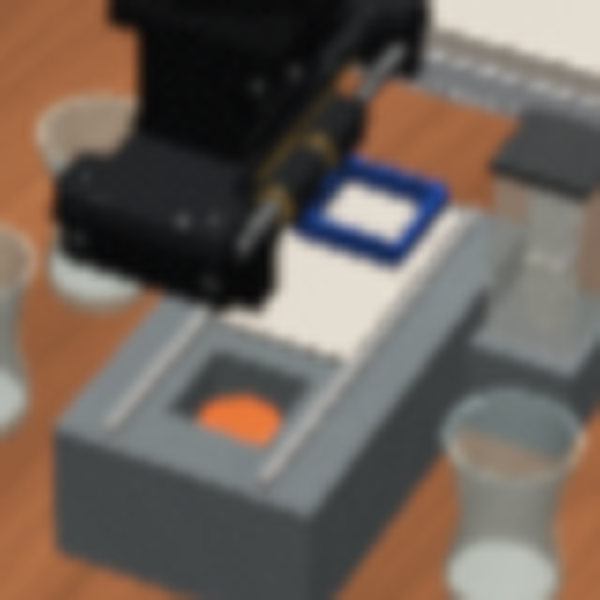

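The key is back up at (240,420), the same as before the press, and the shutter is still open. Next I'll straighten the tool and move back over the cup.

```bash
python3 -m creep '[[0,0,0,-0.013,-0.039,-0.003,0],[0,0,0,0,0,0,0],[3,0,0,0,0,0,0],[3,0,0,0,0,0,0],[3,0,0,0,0,0,0],[3,0,0,0,0,0,0],[0.7,0,0,0,0,0,0],[0,0,0,0,0,0,0],[0,0,0,0,0,0,0]]'; python3 - <<'E'
from h import *
go(72.5,0)
E
```

```text
time_s: 12.35
tool_pos: [0.502, 0.1296, 0.1862]
tool_rot: [-179.2, 0.1, 95.6]
force: [-0.2, -0.0, 0.5]
grip_width: 0.0
t 12.35 tip [-0.7 68.6] tipz mm 116.2 rot [-1.7924e+02  1.2000e-01  9.5550e+01] F [-0.2 -0.   0.5]
shift cm [ 0.39  0.07 -0.  ]
```

```bash
python3 -m creep '[[0.4,0.1,0,-0.013,0,0,0],[0,0,0,0,0,0,0],[0,0,0.9,0,0,0,0],[0,0,0.9,0,0,0,0],[0,0,0.8,0,0,0,0],[0,0,0.4,0,0,0,0],[0,0,0.3,0,0,0,0],[0,0,0,0,0,0,0]]'; python3 - <<'E'
from h import *
go(72.5,0)
E
```

```text
time_s: 13.15
tool_pos: [0.5029, 0.1282, 0.1491]
tool_rot: [-179.9, 0.2, 95.1]
force: [0.4, -0.5, -0.0]
grip_width: 0.0003
t 13.15 tip [-0.  67.2] tipz mm 79.1 rot [-179.93    0.22   95.09] F [ 0.4 -0.5 -0. ]
shift cm [ 0.53 -0.   -0.  ]
```

```bash
python3 -m creep '[[-0.8,0,0,0,0,-0.01,0],[-0.8,0,0,0,0,0,0],[-0.8,0,0,0,0,0,0],[-0.8,0,0,0,0,0,0],[-0.8,0,0,0,0,0,0],[-0.8,0,0,0,0,0,0],[-0.8,0,0,0,0,0,0],[-0.6,0,0,0,0,0,0],[-0.5,0,0,0,0,0,0],[-0.4,0,0,0,0,0,0]]'; python3 - <<'E'
from h import *
go(-11.5,0)
E
```

```text
time_s: 14.15
tool_pos: [0.5103, 0.0533, 0.1497]
tool_rot: [-180.0, 0.0, 95.8]
force: [1.0, 3.1, -1.0]
grip_width: 0.0005
t 14.15 tip [-0.1 -8.1] tipz mm 79.7 rot [-1.7999e+02  3.0000e-02  9.5750e+01] F [ 1.   3.1 -1. ]
shift cm [-0.34  0.01  0.  ]
```

```bash
python3 -m creep '[[-0.3,0,0,0,0,0,0],[-0.3,0,0,0,0,0,0],[-0.3,0,0,0,0,0,0]]';python3 -m creep '[[-0.3,0,0,0,0,0,0],[-0.3,0,0,0,0,0,0]]'; python3 - <<'E'
from h import *
go(2.5,0)
E
```

```text
time_s: 14.45
tool_pos: [0.5104, 0.0522, 0.1498]
tool_rot: [-180.0, -0.7, 96.0]
force: [-0.9, 6.9, -0.9]
grip_width: 0.0007
time_s: 14.65
tool_pos: [0.5105, 0.0518, 0.1499]
tool_rot: [-179.9, -1.1, 96.2]
force: [-0.8, 6.9, -0.8]
grip_width: 0.0005
t 14.65 tip [-0.1 -9.6] tipz mm 79.9 rot [-179.94   -1.12   96.21] F [-0.8  6.9 -0.8]
shift cm [1.21 0.02 0.02]
```

Force is at the stop again. One firmer push to be sure, then back off, lift clear and look.

```bash
python3 -m creep '[[-0.6,0,0,0,0,0,0],[-0.7,0,0,0,0,0,0],[-0.7,0,0,0,0,0,0]]'; python3 -m creep '[[0.7,0,0,0,0,0,0],[0.5,0,0,0,0,0,0],[0,0,-1.5,0,0,0,0],[0,0,-2,0,0,0,0],[0,0,-3,0,0,0,0],[0,0,-3,0,0,0,0],[3,0,-3,0,0,0,0],[4,0,-1,0,0,0,0],[4,0,0,0,0,0,0],[4,0,0,0,0,0,0],[0,0,0,0,0,0,0]]'; python3 - <<'E'
from h import *
go(2.5,0)
c=optics.read_camera("scene");q=blue(c,(260,165,320,210))[:,0,:];print(q.min(0),q.max(0))
w=ray(c,[q[q[:,0].argmin()],q[q[:,0].argmax()]],.087);print(disp(w),disp(w.mean(0)))
a_=cv2.resize(c["frame"][145:235,245:335],(600,600),interpolation=cv2.INTER_CUBIC)
cv2.imwrite("pics/s6.png",a_)
E
```

```text
time_s: 14.95
tool_pos: [0.5107, 0.0501, 0.15]
tool_rot: [-179.9, -2.6, 96.8]
force: [-2.3, 14.5, -0.3]
grip_width: 0.0006
time_s: 16.05
tool_pos: [0.4955, 0.2014, 0.2981]
tool_rot: [179.9, -1.9, 96.2]
force: [-0.2, 0.2, 0.3]
grip_width: 0.0001
t 16.05 tip [ -0.  140.7] tipz mm 228.1 rot [179.86  -1.92  96.17] F [-0.2  0.2  0.3]
shift cm [-13.81  -0.1   -0.46]
[280 182] [299 195]
[[-26.4 -19.5]
 [ 22.7  18.5]] [-1.9 -0.5]
```

View pics/s6.png

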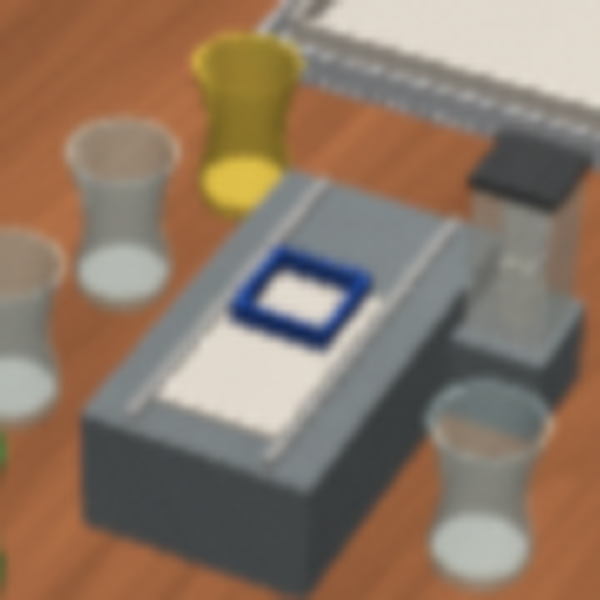

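The shutter is closed with no orange or gap showing, the glasses stand as before, and the arm is clear. I'm handing in.

```bash
python3 -c "
from cell import order
print(order.sign_off())"
```

```text
the job is handed in; nothing more can be done
None
```

The dispenser has been reset and the job handed in at about 16 s of the 58 s allowed.

- **Opening:** I pushed the shutter, which started about 1 cm open, by the thumb cup until it met its open stop at about 8 N. The picture showed the well fully clear.
- **Key press:** I pressed the orange key to its hard stop, with the fingertip at 45.7 mm against the expected 46 mm. I held it there for about 1.6 s at 33–39 N. After I lifted out, the key looked the same as before the press.
- **Closing:** I pushed the shutter back to its closed stop, ending at about 14.5 N. The last picture shows no orange and no gap, the glasses in view unmoved and the arm well clear. I did not take a closing look at the pot and lid, and only part of the trays was in view; the arm did not go near them.

Three readings were less clean than the rest:
- **Cup position:** the last camera reading put the closed cup at y = -0.5 mm against the nominal +2.5 mm, within the 2 mm calibration plus pixel error.
- **Tool tilt:** the tool tilted 1–3° while pressing against the stops, so its stop-to-stop travel only confirms the 70 mm stroke to within about 2 mm.
- **Press force:** it was higher than the 6 N needed, with about 16 N of sideways force, but it came through the fingertips and stayed below 120 N in every reading.

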